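# Close the sieve drawer, fit the water-valve knob and hold it pressed

### The job

Get the rinse unit on the sieving bench running: first push the loaded sieve drawer fully shut, then pick up the loose valve knob, turn it so that the flat in its bore matches the flat of the D-shaped spindle on top of the unit, and push it fully home on the spindle. Finish while still holding the knob with the gripper and pressing it down so that the sprung spindle is pushed in nearly to its stop; do not let go, keep the drawer shut, and leave the tub, jar and brush where they are.

Things in the scene. Friction and masses are not known exactly. Their poses are not given: they have to be found in the camera images.
- unit: rinse unit, a fixed stainless box 180 x 180 mm, 100 mm high; origin at the centre of its underside on the bench; its -x side is the front with the drawer. The spindle's axis stands on its top at x = -10 mm, y = 0 of the unit. A grey bar 12 mm high lies along the rear edge of the top (x = 65 to 85 mm)
- drawer (a joint): the sieve drawer's travel in m: 0 shut, grows as it comes out towards the unit's -x side, at most 0.1; it slides with about 1.5 N of friction and stays where it is left
- drawer_front (a point): centre of the grey drawer front's outer face (plain flat face 176 mm wide in y, z from 8 to 86 mm, no projecting handle, only a flat dark inlay); axes as the unit's: -x points out of the face, pushing along +x shuts the drawer. The face's upper edge is 39 mm above this point. With the drawer shut the face stands 12 mm in front of the housing
- spindle_tip (a point): centre of the top of the upright brass D-spindle: 20 mm diameter, one flat 5.5 mm from the axis on its own -x side (z up), top 2.5 mm tapered. Unpressed it is 130 mm above the bench, 30 mm above the unit's top. A dark tab at its foot (6 mm high, out to 36 mm from the axis) points the flat's way. Stands turned up to 1 rad either way from the unit; turns stiffly (0.15 N m)
- spindle (a joint): how far the spindle is pressed down in m: 0 out, 0.006 at its stop. Spring: about 4 N to start it moving, about 8 N at the stop; it springs back when let go
- knob: loose black knob, about 60 g, upright on the bench; origin at the centre of its underside, z up. Skirt 56 mm diameter, 22 mm high; on it a grip bar along x, 50 mm long, 14 mm wide, at 22 to 46 mm height. A nose juts from the skirt on the -x side only, to 40 mm from the axis (12 mm wide, 6 to 22 mm high), on the side of the bore's flat, with a thin white line on top
- knob_bore (a point): inner end of the bore, on the knob's axis 18 mm above its underside; axes as the knob's. Bore open below, 18 mm deep, D-shaped: 22 mm diameter, flat 6.5 mm from the axis on the -x (nose) side, 1 mm clearance to the spindle, mouth chamfered. Fully home this point meets the spindle's tip, the nose is over the tab and the skirt 12 mm above the unit's top
- tub: bystander: clear plastic open tub 100 x 80 mm, 45 mm high; origin at the centre of its underside. The knob stands on one side of the unit and the tub on the other, either way round
- jar: bystander: glass sample jar with white lid, 64 mm diameter, 85 mm high; origin at the centre of its underside
- brush: bystander: hand brush lying on the bench along its x axis
Not all that is in view belongs to the job. Of the things that look like the knob, take the one that is farthest from the robot's base at the start.

How it is judged (in metres and radians):
On the way, in this order (a step that is already met when the one before it is completed fails the run):
1. the drawer is fully shut (within 4 mm) while the knob is not yet on the spindle (value of joint drawer below 0.004 m and distance between knob_bore and spindle_tip above 0.03 m), for 0.2 s.
2. the knob is fully home on the spindle (bore's end within 4 mm of the tip, upright) (distance between knob_bore and spindle_tip below 0.004 m and angle between knob's own z axis and vertical below 0.12 rad), for 0.1 s.
At the end, for the whole second after the job is handed in: through the last second: drawer shut (6 mm), knob home on the spindle (bore end within 4 mm of the tip, flats within 0.3 rad, tilt under 0.12 rad), fingers still on the knob (over 3 N), spindle pressed in at least 3.5 of its 6 mm (all of step 2 and value of joint drawer below 0.006 m and angle between the x axis of knob and the x axis of spindle_tip, either way round below 0.3 rad and value of joint spindle above 0.0035 m and contact force between the fingers and knob above 3 N); the arm keeps its last pose, push and grip.
It fails at once if a bystander (tub, jar or brush) is moved more than 30 mm (distance of any of tub, jar, brush from where it was at the start of the episode above 0.03 m).
It also fails if it takes over 64 s, if anything falls off the work surface, if the arm or the gripper's body presses on something with over 40 N, if the wrist force passes 120 N, or if a joint passes its speed limit or range.

### The arm

A 6-joint arm with a two-finger parallel gripper is mounted at the origin on the work surface. World frame = base frame: x ahead of the robot, y to its left, z up, the work surface at z = 0. Lengths are in m, angles in degrees, forces in N, time in s.
With the tool pointing down it reaches from about 0.35 to 0.725 m from the base axis. Payload 6 kg.
Tool frame: the origin (TCP) lies at the very end of the fingers, on their centre line; the grasp point (between the pads) lies 19 mm behind it; z points along the fingers, y is the line along which they close (so a half turn about z gives the same grasp; the last joint's range is limited). The gripper opens to 85 mm and grips with 20 to 120 N. Pads are 22 mm wide; open, the fingers measure 114 mm over their backs; the gripper's body (76 mm by 85 mm) begins 54 mm behind the grasp point. The pads swing forward as they close: fully open they stand 13 mm farther back than shut.
Start: joints at [19.12, 2.303, 4.859, 0, -92.561, -19.12], TCP at [0.6, 0, 0.231] pointing down, gripper open.
Joint ranges: [-146.85, 146.85], [-73.84, 115.35], [-62.03, 85.46], [-188.31, 113.3], [-161.28, -10.13], [-171.36, 171.36]. Speed limits (degrees/s): [147.25, 147.25, 172.46, 180, 180, 180].

### API

Orientations are given as [roll, pitch, yaw] about the fixed x, y, z axes, in that order (R = Rz(yaw) Ry(pitch) Rx(roll)).
In Python, from rig import robot, read_camera, workorder, nets gives the robot as it stands.
- The arm moves only by the tool step_arm, never from a script. Its argument "targets" is a list of rows, each a list of 3 entries, a list of its own where there are three numbers: the shift along the world's x, y, z in m, then the turn about the world's z in degrees, then the opening, from 0 (shut) to 1 (fully open). A call has 1 to 20 rows; each row shifts and turns the commanded pose from where the row before left it; what a row does not reach is not made up. A row lasts 1/10 s, in which the tool goes at most 50 mm and 8.59 degrees, less where a joint would pass 70% of its speed; a pose out of reach is approached as far as the arm can. A call with a gripper value outside its range is refused whole. The fingers move at their own pace and stop on an object; "squeeze" is the grip in N (left out, the last holds). Time passes only in rows, so rows that do not move let the fingers close. It gives the time, the measured TCP pose, the force, the opening and the grip force at its end, in the units of the state.
- robot.sense(): the state, without advancing time (a new reading comes with each control period).
- read_camera(name): name is "scene" or "side" or "wrist"; returns a dict with "image" (480x640x3 uint8, red, green, blue), "z_map" (480x640 float32, m along the optical axis (not along the pixel's ray), 0 where there is no reading), "intrinsics" (3x3 intrinsics, pixels), "rvec" (rotation vector, rad) and "tvec" (3), from world to camera coordinates, as OpenCV has them. Camera axes: x right, y down, z forward; pixel columns grow to the right and rows downward; lengths in m; the calibration is good to about 2 mm. A picture is of the moment at which its call begins.
- workorder.hand_in(): hands the job in; it is judged then, once.
Trained networks look in the newest picture that a camera, given by its name, has taken for a name from the list of things; names that differ only in an ending like _2 or _b are one class to them, and where a whole thing is asked for, a point or a joint stands for the part that bears it (a point fixed in the world has none). Each returns a list of dicts, best first, with "score" (0 to 1); they miss things now and then, are a little off and sometimes report something else, mostly with a low value. They report only what shows in the picture. A call takes as long as a camera call. They do not tell look-alikes from the thing itself.
- nets.search_frame(camera, name): "rect" ([left, top, right, bottom] in pixels, round what is visible of it).
- nets.masks_of(camera, name): "region" (480x640 bool, what is visible of it) and "rect" ([left, top, right, bottom] in pixels, round what is visible of it).
The state is a dict: "t": time; "qpos": joint angles; "dq": joint speeds; "effort": joint torques, N m; "tcp_pos": TCP position; "tcp_rot": TCP orientation; "force": force on the tool from outside, world axes, zero at the start; "moment": the same for the moment, N m; "grip_width": finger opening in m; "gripper_force": force on a finger pad.
Only numpy, scipy, OpenCV 4.12 (cv2) and the standard library are available. Lean on these libraries where they do the work, as an engineer would, in place of code of your own. Each camera call takes 0.05 s, during which the arm holds its last target. There are 200 camera calls.

## Working session

There is one attempt and no reset: what is moved stays moved. The work goes in short steps, Python scripts to look and compute and a tool call to move; the robot and the scene stay as the last step left them, time stands still between calls to the robot, and variables do not carry over. Pictures are saved under pics/ and viewed, at most 10 in all, crops included, and the job is handed in when it is done.

Besides the shell and the picture viewer there is one more tool, called after "Request:" in YAML: its name, and indented under it one key for each argument. step_arm: Moves the arm, as the interface text tells. Its arguments: {"type":"object","properties":{"targets":{"type":"array","items":{"type":"array"}},"squeeze":{"type":"number"}},"required":["targets"]}

```bash
mkdir -p pics; ls
cat > h.py <<'E'
import numpy as np, cv2
from rig import robot, read_camera, workorder, nets
def cam(n):
    c=read_camera(n); R=cv2.Rodrigues(np.array(c['rvec'],float))[0]; t=np.array(c['tvec'],float).ravel()
    c['R'],c['t']=R,t; return c
def cloud(c,mask=None):
    z=c['z_map']; m=z>0
    if mask is not None: m&=mask
    v,u=np.nonzero(m); K=c['intrinsics']; d=z[v,u]
    P=np.stack([(u-K[0][2])/K[0][0]*d,(v-K[1][2])/K[1][1]*d,d],1)
    return (P-c['t'])@c['R'], u, v
def save(n,im): cv2.imwrite('pics/'+n+'.png',np.ascontiguousarray(im[:,:,::-1]))
E
cat > a.py <<'E'
from h import *
for n in ['scene','side','wrist']:
    c=cam(n); save(n+'0',c['image'])
    print(n,'campos',(-c['R'].T@c['t']).round(3))
    for k in ['knob','spindle_tip','drawer_front','unit','tub','jar','brush']:
        for r in nets.masks_of(n,k)[:4]:
            P,u,v=cloud(c,r['region'])
            if len(P): print(' ',k,round(r['score'],2),np.round(r['rect']),'med',np.median(P,0).round(3),'lo',np.percentile(P,3,0).round(3),'hi',np.percentile(P,97,0).round(3))
            else: print(' ',k,round(r['score'],2),np.round(r['rect']))
E
python3 a.py
```

```text
pics
scene campos [1.188 0.31  0.682]
  knob 0.9 [436. 268. 466. 298.] med [0.427 0.281 0.022] lo [0.392 0.253 0.002] hi [0.441 0.304 0.047]
  knob 0.71 [390. 244. 416. 272.] med [0.391 0.165 0.022] lo [0.356 0.138 0.004] hi [0.416 0.186 0.047]
  knob 0.59 [442. 303. 476. 333.] med [0.532 0.315 0.022] lo [0.497 0.29  0.   ] hi [0.547 0.34  0.047]
  knob 0.56 [477. 249. 504. 282.] med [0.33  0.351 0.022] lo [0.295 0.326 0.   ] hi [0.352 0.376 0.047]
  spindle_tip 0.72 [290. 278. 299. 295.] med [0.664 0.026 0.123] lo [0.654 0.017 0.107] hi [0.668 0.033 0.131]
  drawer_front 0.85 [301. 236. 377. 295.] med [0.492 0.048 0.058] lo [ 0.479 -0.04   0.018] hi [0.527 0.124 0.086]
  unit 0.85 [223. 236. 376. 385.] med [0.685 0.042 0.098] lo [ 0.486 -0.061  0.009] hi [0.763 0.117 0.112]
  unit 0.36 [300. 237. 375. 291.] med [0.492 0.047 0.058] lo [ 0.479 -0.039  0.019] hi [0.527 0.124 0.087]
  tub 0.76 [172. 226. 225. 266.] med [ 0.534 -0.305  0.023] lo [ 0.487 -0.339  0.001] hi [ 0.587 -0.258  0.045]
  tub 0.43 [297. 236. 376. 299.] med [0.492 0.049 0.058] lo [ 0.479 -0.039  0.018] hi [0.536 0.
[... 1623 characters left out ...]
0.332 0.328 0.011] lo [0.32  0.007 0.001] hi [0.542 0.342 0.298]
  knob 0.77 [499. 321. 574. 374.] med [0.382 0.152 0.023] lo [0.355 0.132 0.004] hi [0.404 0.164 0.046]
  drawer_front 0.93 [337. 141. 495. 339.] med [0.511 0.027 0.037] lo [ 0.478 -0.043  0.017] hi [0.566 0.106 0.086]
  unit 0.95 [ 86. 115. 501. 373.] med [0.63 0.01 0.1 ] lo [ 0.483 -0.065  0.017] hi [0.744 0.105 0.113]
  unit 0.43 [339. 140. 496. 339.] med [0.511 0.026 0.037] lo [ 0.478 -0.043  0.017] hi [0.566 0.106 0.086]
  tub 0.59 [218. 246. 249. 281.] med [0.657 0.017 0.129] lo [0.649 0.013 0.108] hi [0.665 0.03  0.131]
  jar 0.85 [199. 410. 258. 453.] med [0.696 0.249 0.028] lo [0.669 0.246 0.003] hi [0.72  0.263 0.056]
```

View pics/scene0.png

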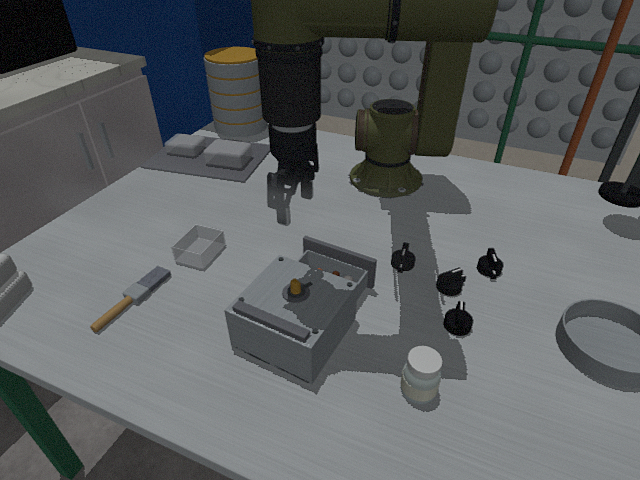

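```bash
cat > b.py <<'E'
from h import *
from scipy.spatial import cKDTree
A=[]
for n in ['scene','side','wrist']:
    c=cam(n); P,u,v=cloud(c); A.append(P)
P=np.concatenate(A); np.save('cloud0.npy',P)
x,y,z=P.T
def rect(s,name):
    Q=P[s][:,:2].astype(np.float32); r=cv2.minAreaRect(Q); print(name,len(Q),np.round(r[0],4),np.round(r[1],4),round(r[2],1))
near=(abs(x-.65)<.2)&(abs(y-.02)<.15)
rect(near&(abs(z-.1)<.003),'top'); rect(near&(abs(z-.112)<.003),'bar'); rect(near&(x<.62)&(abs(z-.0855)<.002),'drawer upper rim')
s=near&(z>.125)&(z<.132)&(abs(x-.658)<.02); print('spindle top',P[s].mean(0),s.sum())
s=(np.hypot(x-.658,y-.02)<.045)&(z>.1035)&(z<.109); Q=P[s]; r=np.hypot(Q[:,0]-.658,Q[:,1]-.02); print('tab',Q[r>.02].mean(0),(r>.02).sum())
for k in [(.415,.277),(.385,.155),(.52,.312),(.32,.348)]:
    g=np.hypot(x-k[0],y-k[1])<.055
    rect(g&(z>.044)&(z<.05),'bar'+str(k)); rect(g&(z>.02)&(z<.024),'skirt')
for n in ['scene0','side0']:
    im=cv2.imread(f'pics/{n}.png'); 
    cr=im[235:345,370:510] if n=='scene0' else im[130:260,170:310]
    cv2.imwrite(f'pics/{n}_c.png',cv2.resize(cr,None,fx=2.85,fy=4 if 0 else 2.85,interpolation=cv2.INTER_CUBIC))
a,b=[cv2.imread(f'pics/{n}_c.png') for n in ['scene0','side0']]
h=min(a.shape[0],b.shape[0]); cv2.imwrite('pics/knobs.png',np.hstack([a[:h],b[:h]]))
E
python3 b.py
```

```text
top 54985 [0.667  0.0206] [0.1853 0.1827] 84.9
bar 7368 [0.7    0.0189] [0.1532 0.1068] 84.5
drawer upper rim 3159 [0.5491 0.0298] [0.1856 0.1493] 86.3
spindle top [0.65787447 0.02086561 0.12943295] 679
tab [0.64710747 0.02845109 0.10486526] 805
bar(0.415, 0.277) 169 [0.4127 0.2756] [0.02   0.0516] 50.5
skirt 295 [0.4134 0.2801] [0.0573 0.0643] 13.9
bar(0.385, 0.155) 781 [0.3782 0.1585] [0.054  0.0195] 8.4
skirt 1255 [0.3789 0.1602] [0.0651 0.0543] 46.5
bar(0.52, 0.312) 189 [0.52   0.3125] [0.0522 0.0171] 8.8
skirt 391 [0.5174 0.3162] [0.056  0.0618] 63.3
bar(0.32, 0.348) 146 [0.317 0.349] [0.0555 0.0189] 18.5
skirt 315 [0.319  0.3482] [0.058  0.0642] 74.7
```

View pics/wrist0.png

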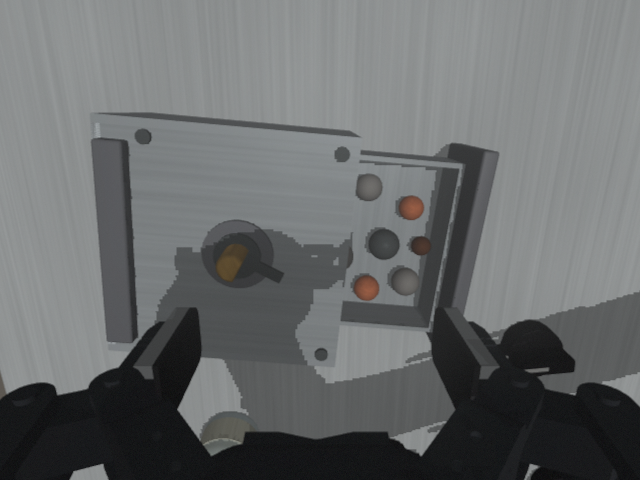

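View pics/knobs.png

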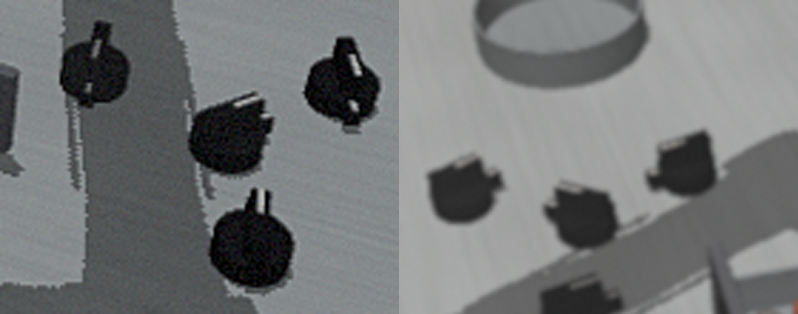

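The picture shows four knobs at scene pixels (403,258), (451,283), (459,318) and (490,263). They lie 0.41, 0.50, 0.61 and 0.47 m from the base. The farthest is the one at (459,318), at about (0.52, 0.31), with its nose towards -x, so that is the one to take. The unit's yaw is about -5°. The drawer is about 90 mm open, and the spindle tab at wrist pixel (270,270) points to roughly 145°. I'll shut the drawer first, with the fingers closed.

Request:
step_arm:
  targets:
    - [[-0.04,0.01,0],0,0]
    - [[-0.04,0.01,0],0,0]
    - [[-0.04,0.01,0],0,0]
    - [[-0.04,0.01,0],0,0]
    - [[-0.015,0,0],0,0]
    - [[0,0,0],0,0]
    - [[0,0,-0.04],0,0]
    - [[0,0,-0.04],0,0]
    - [[0,0,-0.04],0,0]
    - [[0,0,-0.03],0,0]
    - [[0,0,-0.03],0,0]
    - [[0,0,0],0,0]
    - [[0,0,0],0,0]
  squeeze: 60

```text
t: 2.65
tcp_pos: [0.4255, 0.0396, 0.0519]
tcp_rot: [180.0, -0.1, -90.0]
force: [0.3, 0.3, 0.9]
grip_width: 0.0001
gripper_force: 0.0
```

Request:
step_arm:
  targets:
    - [[0.01,-0.001,0],0,0]
    - [[0.01,-0.001,0],0,0]
    - [[0.01,-0.001,0],0,0]
    - [[0.01,-0.001,0],0,0]
    - [[0.01,-0.001,0],0,0]
    - [[0.01,-0.001,0],0,0]
    - [[0.01,-0.001,0],0,0]
    - [[0.01,-0.001,0],0,0]
    - [[0.01,-0.001,0],0,0]
    - [[0.01,-0.001,0],0,0]
    - [[0.005,0,0],0,0]
    - [[0,0,0],0,0]
    - [[0,0,0],0,0]

```text
t: 3.95
tcp_pos: [0.53, 0.0299, 0.0511]
tcp_rot: [180.0, -0.0, -90.0]
force: [-0.1, 0.1, 0.4]
grip_width: -0.0001
gripper_force: 0.0
```

Request:
step_arm:
  targets:
    - [[0.005,0,0],0,0]
    - [[0.005,-0.001,0],0,0]
    - [[0.004,0,0],0,0]
    - [[0.004,0,0],0,0]
    - [[0,0,0],0,0]

```text
t: 4.45
tcp_pos: [0.5441, 0.0288, 0.051]
tcp_rot: [179.4, -0.1, -90.0]
force: [-25.6, 3.5, 12.5]
grip_width: -0.0001
gripper_force: 0.8
```

```bash
cat > d.py <<'E'
from h import *
for n in ['scene','side']:
    c=cam(n); P,u,v=cloud(c); x,y,z=P.T
    for r in nets.masks_of(n,'drawer_front')[:1]:
        p,_,_=cloud(c,r['region']); print(n,r['score'],p.min(0),np.percentile(p,3,0))
    s=(abs(z-.0855)<.0025)&(x<.62)&(x>.45)&(abs(y-.05)<.06); Q=P[s]; print('rim x range',np.percentile(Q[:,0],[2,20,50,80,98]) if len(Q) else 0)
print(robot.sense()['force'])
E
python3 d.py
```

```text
rim x range [0.53804474 0.55904942 0.56370257 0.56704662 0.56886087]
side 0.88 [ 0.55073095 -0.06041725  0.00829455] [ 0.55173662 -0.05861971  0.01654   ]
rim x range [0.534833   0.55618439 0.56099813 0.56537097 0.56840143]
[-24.31293749   3.54192599  11.244096  ]
```

Request:
step_arm:
  targets:
    - [[-0.015,0,0],0,0]
    - [[-0.03,0,0],0,0]
    - [[-0.02,0,0.03],0,0]
    - [[0,0,0.04],0,0]
    - [[0,0,0.04],8,0.6]
    - [[0,0.04,0.03],8,0.6]
    - [[0,0.04,0],8,0.6]
    - [[0,0.04,0],8,0.6]
    - [[0,0.04,0],8,0.6]
    - [[0,0.04,0],8,0.6]
    - [[0.01,0.04,0],8,0.6]
    - [[0.01,0.03,0],8,0.6]
    - [[0.01,0.01,0],8,0.6]
    - [[0.01,0,0],8,0.6]
    - [[0,0,0],8,0.6]
    - [[0,0,0],2,0.6]
    - [[0,0,0],0,0.6]
    - [[0,0,0],0,0.6]

```text
t: 6.45
tcp_pos: [0.5232, 0.3091, 0.1913]
tcp_rot: [-180.0, -0.0, -0.1]
force: [-0.6, -0.7, -0.5]
grip_width: 0.0514
gripper_force: 0.0
```

```bash
cat > k.py <<'E'
from h import *
import sys
c=cam('wrist'); save(sys.argv[1],c['image'])
s=robot.sense(); print(s['tcp_pos'],s['tcp_rot'],np.round(s['qpos'],1),'cam',(-c['R'].T@c['t']).round(3))
for r in nets.masks_of('wrist','knob'):
    p,_,_=cloud(c,r['region']); print('knob',r['score'],np.round(r['rect']),np.median(p,0).round(3))
P,u,v=cloud(c); x,y,z=P.T
g=np.hypot(x-.52,y-.314)<.05
def rect(s,name):
    Q=P[s][:,:2].astype(np.float32); r=cv2.minAreaRect(Q); print(name,len(Q),np.round(r[0],4),np.round(r[1],4),round(r[2],1),'mean',Q.mean(0),'z',P[s][:,2].mean())
rect(g&(z>.042)&(z<.05),'bar'); rect(g&(z>.018)&(z<.026),'skirt')
rect(g&(z>.018)&(z<.026)&(np.hypot(x-.52,y-.314)>.03),'nose')
E
python3 k.py w1
```

```text
[0.52317056 0.30910011 0.19137692] [-1.79993021e+02 -2.33608386e-02 -6.47542641e-02] [ 49.5   3.4   1.8   0.  -88.4  40.5] cam [0.599 0.309 0.334]
knob 0.93 [276. 178. 345. 259.] [0.522 0.314 0.022]
knob 0.8 [320. 292. 378. 370.] [0.422 0.281 0.023]
knob 0.74 [446. 322. 508. 370.] [0.399 0.168 0.022]
knob 0.7 [243. 379. 304. 436.] [0.333 0.35  0.022]
bar 1205 [0.5192 0.3149] [0.0499 0.0141] 8.8 mean [0.52024597 0.3149228 ] z 0.04591379991160611
skirt 2520 [0.5168 0.3127] [0.0617 0.0556] 46.5 mean [0.5194555  0.31419355] z 0.021932022699156735
nose 103 [0.4829 0.3092] [0.0073 0.0119] 12.6 mean [0.48315886 0.3092294 ] z 0.021914551721924965
```

View pics/w1.png

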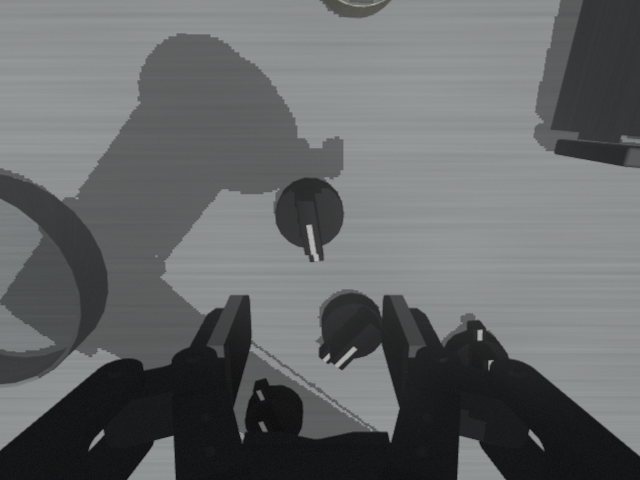

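The target knob is at wrist pixel (310,213), with its nose towards pixel (315,250), which is -x. Its centre is (0.519, 0.315), its yaw is +8.8° and its top is at 46 mm, in agreement with the earlier views. Now I'll grasp it.

Request:
step_arm:
  targets:
    - [[-0.004,0.006,-0.03],4.5,0.6]
    - [[0,0,-0.04],4.3,0.6]
    - [[0,0,-0.03],0,0.6]
    - [[0,0,-0.02],0,0.6]
    - [[0,0,-0.02],0,0.6]
    - [[0,0,-0.015],0,0.6]
    - [[0,0,-0.01],0,0.6]
    - [[0,0,0],0,0.6]
    - [[0,0,0],0,0]
    - [[0,0,0],0,0]
    - [[0,0,0],0,0]
    - [[0,0,0],0,0]
    - [[0,0,0],0,0]
    - [[0,0,0],0,0]
  squeeze: 60

```text
t: 7.95
tcp_pos: [0.5196, 0.3155, 0.0276]
tcp_rot: [-180.0, -0.1, 8.8]
force: [-1.6, -0.9, 5.8]
grip_width: 0.0127
gripper_force: 61.0
```

Request:
step_arm:
  targets:
    - [[0,0,0.02],0,0]
    - [[0,0,0.04],0,0]
    - [[0,0,0.04],0,0]
    - [[0,0,0.04],0,0]
    - [[0,0,0.04],0,0]
    - [[0.01,-0.03,0],-7,0]
    - [[0.01,-0.03,0],-7,0]
    - [[0.01,-0.03,0],-7,0]
    - [[0.01,-0.03,0],-7,0]
    - [[0.01,-0.03,0],-7,0]
    - [[0.01,-0.03,0],-7,0]
    - [[0.01,-0.03,0],-2,0]
    - [[0.01,-0.005,0],0,0]
    - [[0,0,0],0,0]
    - [[0,0,0],0,0]

```text
t: 9.45
tcp_pos: [0.5988, 0.1005, 0.2055]
tcp_rot: [180.0, 0.1, -35.2]
force: [0.1, 0.2, -0.9]
grip_width: 0.0127
gripper_force: 60.2
```

```bash
cat > s.py <<'E'
from h import *
s=robot.sense(); print(s['tcp_pos'],s['tcp_rot'],s['grip_width'],s['gripper_force'])
tcp=s['tcp_pos']
for n in ['wrist','scene','side']:
    c=cam(n); save(n+'2',c['image']); P,u,v=cloud(c); x,y,z=P.T
    def cen(m,name):
        if m.sum()<8: print(n,name,'few',m.sum()); return
        Q=P[m]; (a,b),r=cv2.minEnclosingCircle(Q[:,:2].astype(np.float32)); print(n,name,m.sum(),'circ',np.round([a,b,r],4),'mean',Q.mean(0).round(4))
    near=np.hypot(x-.658,y-.021)
    cen((near<.016)&(z>.1285)&(z<.133),'spindle top'); cen((near<.018)&(z>.112)&(z<.127),'spindle side')
    m=(near>.02)&(near<.04)&(z>.1035)&(z<.109); cen(m,'tab')
    if m.sum()>8: q=P[m].mean(0)-[.658,.021,0]; print('  tab dir',np.degrees(np.arctan2(q[1],q[0])))
    m=(abs(z-.1)<.003)&(abs(x-.66)<.13)&(abs(y-.02)<.12); 
    if n=='wrist': r=cv2.minAreaRect(P[m][:,:2].astype(np.float32)); print('top',r)
    g=(np.hypot(x-tcp[0],y-tcp[1])<.06)&(z<tcp[2]+.03)&(z>.14)
    cen(g,'held'); 
    if g.sum(): print('  held zmin',np.percentile(P[g][:,2],[1,5,50]).round(4))
E
python3 s.py
```

```text
[0.59877298 0.10049655 0.20554306] [ 1.79954163e+02  5.29956655e-02 -3.51813974e+01] 0.01274578869244327 60.15305757522583
wrist spindle top 902 circ [0.6568 0.0231 0.0098] mean [0.6581 0.0225 0.13  ]
wrist spindle side 93 circ [0.6569 0.023  0.0101] mean [0.6587 0.0289 0.1201]
wrist tab 1186 circ [0.6523 0.0253 0.031 ] mean [0.6491 0.0287 0.1047]
  tab dir 139.05805259977518
top ((0.6665927171707153, 0.02185976505279541), (0.18139658868312836, 0.18015508353710175), 84.78649139404297)
wrist held 13947 circ [0.5985 0.1004 0.0281] mean [0.6062 0.0947 0.2121]
  held zmin [0.1811 0.1893 0.2173]
scene spindle top 36 circ [0.6593 0.0247 0.0095] mean [0.6598 0.024  0.13  ]
scene spindle side 56 circ [0.6622 0.0258 0.0085] mean [0.6646 0.0273 0.1198]
scene tab 79 circ [0.6539 0.0277 0.0315] mean [0.6508 0.0332 0.105 ]
  tab dir 120.46639090931174
scene held 924 circ [0.594  0.1048 0.0346] mean [0.6099 0.1071 0.2052]
  held zmin [0.1796 0.1822 0.2005]
side spindle top 31 circ [0.6581 0.0205 0.0096] mean [0.6577 0.0197 0.13  ]
side spindle side 39 circ [0.6569 0.0162 0.0092] mean [0.6547 0.0142 0.1198]
side tab 66 circ [0.6528 0.0243 0.0301] mean [0.6461 0.0231 0.1051]
  tab dir 169.901728916475
side held 680 circ [0.5915 0.1003 0.034 ] mean [0.5905 0.089  0.2045]
  held zmin [0.1797 0.1827 0.2006]
```

View pics/wrist2.png

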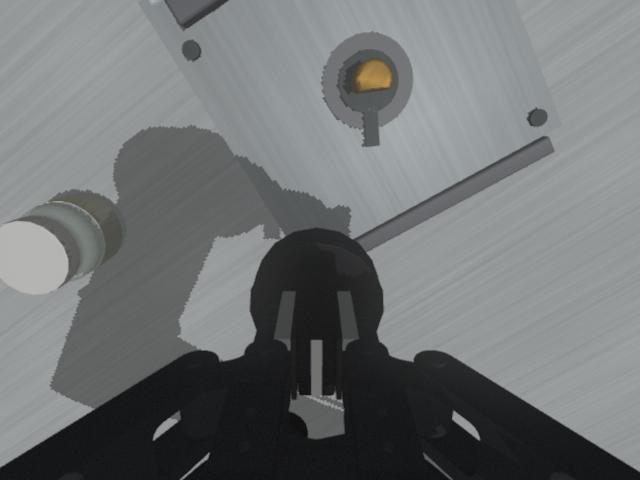

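```bash
cat > y.py <<'E'
from h import *
c=cam('wrist'); P,u,v=cloud(c); x,y,z=P.T
a=np.array([.6568,.0229])
r=np.hypot(x-a[0],y-a[1])
for lo,hi in [(.0165,.036),(.024,.035),(.028,.036)]:
    m=(r>lo)&(r<hi)&(z>.1045)&(z<.108); q=np.median(P[m][:,:2],0)-a; print('tab',m.sum(),P[m][:,2].mean(),np.degrees(np.arctan2(-q[1],-q[0])))
m=(r<.012)&(z>.129)&(z<.132); Q=P[m][:,:2]-a
for th in range(-50,-20,2):
    d=np.array([np.cos(np.radians(th)),np.sin(np.radians(th))]); p=Q@d; print(th,p.min().round(4),p.max().round(4),end='; ')
e=Q.mean(0); print('\nD mean dir',np.degrees(np.arctan2(e[1],e[0])))
t=np.array(robot.sense()['tcp_pos'])
g=(np.hypot(x-t[0],y-t[1])<.045)&(np.hypot(x-t[0],y-t[1])>.031)&(z<.205)&(z>.15)
q=P[g][:,:2].mean(0)-t[:2]; print('nose',g.sum(),P[g].mean(0),np.degrees(np.arctan2(-q[1],-q[0])))
g=(np.hypot(x-t[0],y-t[1])<.029)&(z<.203)&(z>.196); print('skirt top z',g.sum(),np.median(P[g][:,2]) if g.sum() else '')
E
python3 y.py
```

```text
tab 743 0.10586672057623099 -32.582479019468096
tab 290 0.10600141640715373 -29.437172752527726
tab 188 0.10612842773839914 -29.183775088873713
-50 -0.0076 0.0094; -48 -0.0074 0.0094; -46 -0.0072 0.0094; -44 -0.007 0.0094; -42 -0.0068 0.0094; -40 -0.0065 0.0093; -38 -0.0063 0.0093; -36 -0.0061 0.0093; -34 -0.0058 0.0093; -32 -0.0056 0.0094; -30 -0.0054 0.0094; -28 -0.0054 0.0094; -26 -0.0055 0.0094; -24 -0.0056 0.0094; -22 -0.0057 0.0094; 
D mean dir -16.430959265610262
nose 0 [nan nan nan] nan
skirt top z 4801 0.2004339782653702y.py:13: RuntimeWarning: Mean of empty slice.
  q=P[g][:,:2].mean(0)-t[:2]; print('nose',g.sum(),P[g].mean(0),np.degrees(np.arctan2(-q[1],-q[0])))
  ret = um.true_divide(
```

Request:
step_arm:
  targets:
    - [[0.015,-0.02,0],3,0]
    - [[0.015,-0.02,0],3,0]
    - [[0.015,-0.02,0],0,0]
    - [[0.013,-0.018,0],0,0]
    - [[0,0,-0.02],0,0]
    - [[0,0,-0.02],0,0]
    - [[0,0,0],0,0]
    - [[0,0,0],0,0]
  squeeze: 80

```text
t: 10.45
tcp_pos: [0.6569, 0.0224, 0.1667]
tcp_rot: [180.0, -0.0, -29.1]
force: [0.4, -0.0, 0.7]
grip_width: 0.0121
gripper_force: 83.4
```

```bash
python3 -c "
from h import *
s=robot.sense(); print(s['tcp_pos'],s['tcp_rot'],s['force'],s['gripper_force'])"
```

```text
[0.65688101 0.02236937 0.16668267] [ 1.79959108e+02 -1.15952604e-02 -2.91494143e+01] [ 0.40709315 -0.04150905  0.70650803] 83.38619828224182
```

Aligned to within 1 mm. I'll lower it gently and watch the force.

Request:
step_arm:
  targets:
    - [[0,0.0005,-0.005],0,0]
    - [[0,0,-0.005],0,0]
    - [[0,0,-0.003],0,0]
    - [[0,0,-0.003],0,0]
    - [[0,0,0],0,0]

```text
t: 10.95
tcp_pos: [0.6568, 0.0225, 0.1497]
tcp_rot: [180.0, 0.0, -29.2]
force: [0.2, -0.6, -0.6]
grip_width: 0.0118
gripper_force: 83.4
```

Request:
step_arm:
  targets:
    - [[0,0,-0.004],0,0]
    - [[0,0,-0.004],0,0]
    - [[0,0,-0.003],0,0]
    - [[0,0,-0.001],0,0]
    - [[0,0,0],0,0]
    - [[0,0,0],0,0]

```text
t: 11.55
tcp_pos: [0.657, 0.0225, 0.139]
tcp_rot: [-180.0, -0.0, -29.2]
force: [-2.0, 0.2, 3.5]
grip_width: 0.0119
gripper_force: 83.9
```

Request:
step_arm:
  targets:
    - [[0,0,-0.002],0,0]
    - [[0,0,-0.002],0,0]
    - [[0,0,-0.0015],0,0]
    - [[0,0,0],0,0]
    - [[0,0,0],0,0]
    - [[0,0,0],0,0]

```text
t: 12.15
tcp_pos: [0.6572, 0.0225, 0.1339]
tcp_rot: [-180.0, -0.1, -29.2]
force: [-3.2, 0.4, 7.7]
grip_width: 0.0123
gripper_force: 84.8
```

```bash
cat > f.py <<'E'
from h import *
ims=[]
for n in ['side','scene']:
    c=cam(n); P,u,v=cloud(c); x,y,z=P.T; ims.append(c['image'][150:330,220:440])
    g=(np.hypot(x-.657,y-.0227)<.029)&(z>.106)&(z<.15)
    h=np.histogram(P[g][:,2],bins=np.arange(.104,.15,.002)); print(n,dict(zip(h[1].round(3).tolist(),h[0].tolist())))
    s=(abs(y-.03)<.09)&(x<.62)&(z>.02)&(z<.084); ex=np.array([np.cos(.09),-np.sin(.09)])
    print(' drawer face ahead of unit centre (shut -0.102):',np.percentile((P[s][:,:2]-[.6666,.0219])@ex,[1,5,10]) if s.sum() else None)
cv2.imwrite('pics/fin.png',cv2.resize(np.hstack(ims)[:,:,::-1],None,fx=1.8,fy=1.8))
print(robot.sense()['force'])
E
python3 f.py
```

```text
side {0.104: 0, 0.106: 9, 0.108: 12, 0.11: 10, 0.112: 10, 0.114: 7, 0.116: 9, 0.118: 8, 0.12: 12, 0.122: 14, 0.124: 10, 0.126: 67, 0.128: 82, 0.13: 14, 0.132: 12, 0.134: 13, 0.136: 9, 0.138: 17, 0.14: 10, 0.142: 15, 0.144: 15, 0.146: 19}
 drawer face ahead of unit centre (shut -0.102): [-0.7391987  -0.72767185 -0.69583344]
scene {0.104: 0, 0.106: 11, 0.108: 22, 0.11: 22, 0.112: 25, 0.114: 17, 0.116: 19, 0.118: 27, 0.12: 21, 0.122: 24, 0.124: 27, 0.126: 110, 0.128: 102, 0.13: 19, 0.132: 16, 0.134: 13, 0.136: 16, 0.138: 20, 0.14: 18, 0.142: 19, 0.144: 24, 0.146: 22}
 drawer face ahead of unit centre (shut -0.102): [-0.6982986  -0.67336749 -0.64117321]
[-2.50680603  0.42222766  7.91256498]
```

View pics/fin.png

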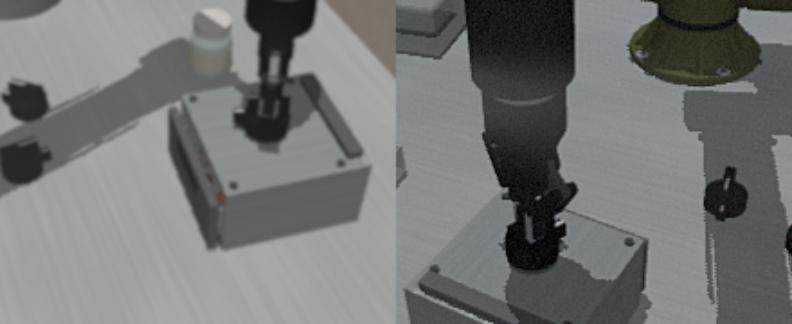

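```bash
cat > g.py <<'E'
from h import *
a=-np.radians(5.2); ex=np.array([np.cos(a),np.sin(a)]); ey=np.array([-ex[1],ex[0]])
for n in ['side','scene','wrist']:
    c=cam(n); P,u,v=cloud(c); q=P[:,:2]-[.6666,.0219]; X=q@ex; Y=q@ey; z=P[:,2]
    t=(abs(z-.1)<.003)&(abs(Y)<.085)&(abs(X)<.12); r=(abs(z-.086)<.002)&(abs(Y)<.085)&(X<-.06)&(X>-.2)
    print(n,'top X min',np.percentile(X[t],1) if t.sum() else 0,'rim X',np.percentile(X[r],[2,50,98]).round(4) if r.sum() else 0,r.sum())
E
python3 g.py
```

```text
side top X min -0.08929976974945174 rim X [-0.1085 -0.103  -0.0964] 272
scene top X min -0.08739926743831669 rim X [-0.1074 -0.1054 -0.1029] 57
wrist top X min -0.08547033259139783 rim X [-0.1075 -0.1041 -0.1014] 749
```

The knob is home and the spindle is pressed about 5.5 mm. The drawer face, though, stands 17–18 mm ahead of the housing instead of 12 mm. The earlier push, with its upward force, was probably stopped by the finger linkage hitting the housing, so the drawer is still about 5.5 mm open. I'll lift the knob off again and push the drawer with the knob's smooth +x side, with the finger linkage turned across the push, then refit the knob.

Request:
step_arm:
  targets:
    - [[0,0,0.01],0,0]
    - [[0,0,0.01],0,0]
    - [[0,0,0.01],0,0]
    - [[0,0,0.02],0,0]
    - [[0,0,0.02],0,0]
    - [[-0.03,0.003,0],6,0]
    - [[-0.03,0.003,0],6,0]
    - [[-0.03,0.003,0],6,0]
    - [[-0.03,0.002,0],6,0]
    - [[-0.021,0.002,0],0,0]
    - [[0,0,0],0,0]
    - [[0,0,-0.04],0,0]
    - [[0,0,-0.04],0,0]
    - [[0,0,-0.03],0,0]
    - [[0,0,-0.02],0,0]
    - [[0,0,0],0,0]
    - [[0,0,0],0,0]

```text
t: 14.1
tcp_pos: [0.5165, 0.0354, 0.0735]
tcp_rot: [180.0, -0.0, -5.2]
force: [0.5, 0.5, 0.8]
grip_width: 0.0121
gripper_force: 83.5
```

```bash
python3 g.py; python3 -c "
from h import *
s=robot.sense(); print(s['tcp_pos'],s['tcp_rot'],s['force'])"
```

```text
side top X min -0.0892169950864309 rim X [-0.1677 -0.1029 -0.0967] 289
scene top X min -0.0874909261078712 rim X [-0.1454 -0.1059 -0.1026] 115
wrist top X min -0.08953258123283048 rim X [-0.1263 -0.1021 -0.0966] 17828
[0.51705607 0.03576944 0.07462491] [-1.79951329e+02 -1.46511165e-01 -5.19838564e+00] [-0.05516841 -0.05216279 -0.86522283]
```

Request:
step_arm:
  targets:
    - [[0.006,-0.0005,0],0,0]
    - [[0.005,-0.0005,0],0,0]
    - [[0.002,0,0],0,0]
    - [[0.002,0,0],0,0]
    - [[0,0,0],0,0]
    - [[0,0,0],0,0]

```text
t: 14.85
tcp_pos: [0.5309, 0.0345, 0.0727]
tcp_rot: [180.0, 0.0, -5.2]
force: [-0.4, 0.2, 0.1]
grip_width: 0.0115
gripper_force: 83.5
```

Request:
step_arm:
  targets:
    - [[0.002,0,0],0,0]
    - [[0.0015,0,0],0,0]
    - [[0.0015,0,0],0,0]
    - [[0,0,0],0,0]

```text
t: 15.25
tcp_pos: [0.536, 0.0344, 0.0726]
tcp_rot: [180.0, 0.0, -5.2]
force: [-1.3, -0.4, -0.2]
grip_width: 0.0122
gripper_force: 83.5
```

Request:
step_arm:
  targets:
    - [[0.001,0,0],0,0]
    - [[0.001,0,0],0,0]
    - [[0,0,0],0,0]

```text
t: 15.55
tcp_pos: [0.538, 0.0345, 0.0727]
tcp_rot: [180.0, 0.0, -5.2]
force: [-1.7, -0.4, -0.5]
grip_width: 0.0122
gripper_force: 83.4
```

Request:
step_arm:
  targets:
    - [[0.001,0,0],0,0]
    - [[0.0005,0,0],0,0]
    - [[0,0,0],0,0]

```text
t: 15.85
tcp_pos: [0.5384, 0.0345, 0.0727]
tcp_rot: [180.0, 0.1, -5.2]
force: [-7.5, 0.3, 3.7]
grip_width: 0.0118
gripper_force: 83.8
```

A firm stop at 7.5 N, with the face about 7 mm further in than before. I'll hold briefly, back off, return over the unit and re-measure.

Request:
step_arm:
  targets:
    - [[0,0,0],0,0]
    - [[0,0,0],0,0]
    - [[0,0,0],0,0]
    - [[-0.01,0.001,0],0,0]
    - [[-0.03,0.003,0],0,0]
    - [[0,0,0.03],0,0]
    - [[0,0,0.04],0,0]
    - [[0,0,0.04],0,0]
    - [[0.02,0.01,0.02],-8,0]
    - [[0.03,0.02,0],-8,0]
    - [[0.03,0.02,0],-8,0]
    - [[0.02,0.012,0],0,0]
    - [[0,0,0],0,0]
    - [[0,0,0],0,0]

```text
t: 17.25
tcp_pos: [0.5995, 0.1008, 0.2025]
tcp_rot: [180.0, -0.0, -29.2]
force: [0.1, 0.4, -0.6]
grip_width: 0.012
gripper_force: 83.5
```

```bash
python3 g.py; python3 s.py | grep -v -e scene -e side; python3 y.py 2>/dev/null | head -6
```

```text
side top X min -0.08902227074820855 rim X [-0.1016 -0.0961 -0.0902] 276
scene top X min -0.0875598314950823 rim X 0 0
wrist top X min -0.08777225486580538 rim X [-0.101  -0.0976 -0.0944] 1862
[0.59910282 0.10025706 0.20349303] [-1.79944114e+02 -5.20797847e-02 -2.92005280e+01] 0.011998809709742788 83.45128297805786
wrist spindle top 878 circ [0.6572 0.023  0.0097] mean [0.6582 0.0226 0.1299]
wrist tab 1163 circ [0.6525 0.0258 0.0309] mean [0.649  0.029  0.1048]
  tab dir 138.36658597191527
top ((0.6620407104492188, 0.022301174700260162), (0.1813437044620514, 0.17066936194896698), 84.84278869628906)
wrist held 13836 circ [0.5987 0.1    0.0281] mean [0.6072 0.0952 0.2099]
  held zmin [0.1789 0.1872 0.2143]
  tab dir 129.5084059683573
  held zmin [0.1773 0.1804 0.1982]
  tab dir 156.8533726885965
  held zmin [0.1775 0.1802 0.1985]
tab 730 0.10588645468792277 -32.967198298625235
tab 283 0.10594745867178768 -29.699808388768215
tab 192 0.10595052346279799 -29.181803564856153
-50 -0.0077 0.0091; -48 -0.0075 0.0091; -46 -0.0073 0.009; -44 -0.007 0.009; -42 -0.0068 0.009; -40 -0.0065 0.009; -38 -0.0062 0.0091; -36 -0.006 0.0091; -34 -0.0058 0.0092; -32 -0.0057 0.0092; -30 -0.0055 0.0093; -28 -0.0053 0.0093; -26 -0.0053 0.0093; -24 -0.0056 0.0093; -22 -0.0058 0.0092; 
D mean dir -11.03300321522818
nose 0 [nan nan nan] nan
```

The drawer face now stands 12 mm ahead of the housing, so it is shut. The knob hasn't shifted in the grip. Refitting it now.

Request:
step_arm:
  targets:
    - [[0.015,-0.02,0],0,0]
    - [[0.015,-0.02,0],0,0]
    - [[0.015,-0.02,0],0,0]
    - [[0.013,-0.0175,0],0,0]
    - [[0,0,-0.02],0,0]
    - [[0,0,-0.016],0,0]
    - [[0,0,0],0,0]
    - [[0,0,0],0,0]

```text
t: 18.4
tcp_pos: [0.6571, 0.0232, 0.1668]
tcp_rot: [179.9, 0.0, -29.2]
force: [0.4, 0.9, -0.8]
grip_width: 0.0122
gripper_force: 83.4
```

Request:
step_arm:
  targets:
    - [[0,-0.0004,-0.005],0,0]
    - [[0,0,-0.005],0,0]
    - [[0,0,-0.003],0,0]
    - [[0,0,-0.003],0,0]
    - [[0,0,-0.004],0,0]
    - [[0,0,-0.004],0,0]
    - [[0,0,-0.003],0,0]
    - [[0,0,0],0,0]

```text
t: 19.2
tcp_pos: [0.6575, 0.0226, 0.1399]
tcp_rot: [180.0, -0.0, -29.2]
force: [-0.3, -0.4, 0.9]
grip_width: 0.0118
gripper_force: 83.7
```

Request:
step_arm:
  targets:
    - [[0,0,-0.002],0,0]
    - [[0,0,-0.002],0,0]
    - [[0,0,-0.0015],0,0]
    - [[0,0,-0.001],0,0]
    - [[0,0,0],0,0]
    - [[0,0,0],0,0]
    - [[0,0,0],0,0]

```text
t: 19.9
tcp_pos: [0.6578, 0.0225, 0.1347]
tcp_rot: [-180.0, -0.1, -29.2]
force: [-2.1, 1.2, 6.7]
grip_width: 0.0121
gripper_force: 84.2
```

```bash
python3 g.py; python3 f.py | grep -v face; python3 -c "
from h import *
s=robot.sense(); print(s['tcp_pos'],s['tcp_rot'],s['force'],s['gripper_force'])"
```

```text
side top X min -0.0891117663277895 rim X [-0.1015 -0.096  -0.09  ] 269
scene top X min -0.0872451635502179 rim X 0 0
wrist top X min -0.08551038341705437 rim X 0 0
side {0.104: 0, 0.106: 5, 0.108: 9, 0.11: 11, 0.112: 16, 0.114: 10, 0.116: 12, 0.118: 11, 0.12: 13, 0.122: 9, 0.124: 14, 0.126: 37, 0.128: 97, 0.13: 31, 0.132: 12, 0.134: 14, 0.136: 12, 0.138: 14, 0.14: 18, 0.142: 14, 0.144: 8, 0.146: 23}
scene {0.104: 0, 0.106: 8, 0.108: 20, 0.11: 17, 0.112: 21, 0.114: 26, 0.116: 17, 0.118: 22, 0.12: 16, 0.122: 19, 0.124: 25, 0.126: 56, 0.128: 151, 0.13: 26, 0.132: 12, 0.134: 18, 0.136: 14, 0.138: 18, 0.14: 19, 0.142: 21, 0.144: 18, 0.146: 19}
[-2.10228267  0.25499506  6.48254307]
[0.6577939  0.02253488 0.1347341 ] [-1.79961818e+02 -9.11401270e-02 -2.91931365e+01] [-2.10228267  0.25499506  6.48254307] 84.24290657043457
```

Request:
step_arm:
  targets:
    - [[0,0,-0.001],0,0]
    - [[0,0,-0.0005],0,0]
    - [[0,0,0],0,0]
    - [[0,0,0],0,0]
    - [[0,0,0],0,0]

```text
t: 20.65
tcp_pos: [0.6578, 0.0225, 0.1336]
tcp_rot: [-180.0, -0.1, -29.2]
force: [-3.1, 1.0, 7.6]
grip_width: 0.0118
gripper_force: 84.6
```

```bash
python3 -c "
from rig import workorder
print(workorder.hand_in())"
```

```text
the job is handed in; nothing more can be done
None
```

The job is handed in at about 21 s, result not reported: by my measurements the drawer is shut and the knob is home on the spindle, still gripped and pressing it in about 5 mm; tub, jar and brush were not touched, and the knob was refitted once because the first push left the drawer about 5 mm open.

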